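Point out the next wafer and its chuck, then confirm

TASK

Show the overhead camera the next loading job by pointing with the fingertips: first point down at the middle of the blue wafer, about two centimetres above it without touching, and stay there for at least two seconds, then do the same over the middle of the empty black chuck on the alignment stage. Then press the green button all the way down to confirm, let it come back up, and finish with the hand clear of everything. Grasp, lift or push nothing, do not touch the wafers, trays, stage or any loose thing, do not press the red button, and do not bring the fingers low over the gold or grey wafer.

Things in the scene. Friction and masses are not known exactly. Their poses are not given: they have to be found in the camera images.
- blue_tray: white round single-wafer tray, loose on the bench, 120 mm across the rim, 14 mm high, 120 g, with a flat blue wafer 100 mm across fixed in it (thin square grid lines on it); its top lies 6 mm above the tray's underside. Origin: centre of the underside, z up
- gold_tray: white round single-wafer tray, loose on the bench, 120 mm across the rim, 14 mm high, 120 g, with a flat gold-coloured wafer 100 mm across fixed in it (thin square grid lines on it); its top lies 6 mm above the tray's underside. Origin: centre of the underside, z up
- grey_tray: white round single-wafer tray, loose on the bench, 120 mm across the rim, 14 mm high, 120 g, with a flat grey wafer 100 mm across fixed in it (thin square grid lines on it); its top lies 6 mm above the tray's underside. Origin: centre of the underside, z up
- blue_tray_wafer (a point): centre of the blue wafer's top face, z up
- gold_tray_wafer (a point): centre of the gold-coloured wafer's top face, z up
- grey_tray_wafer (a point): centre of the grey wafer's top face, z up
- stage: alignment stage, fixed: grey base 180 x 180 x 22 mm with two steel rails along its x (tops 36 mm up) and a micrometer knob on its -y side; on the rails an aluminium carriage 120 x 140 mm (top 48 mm above the bench) carrying the chuck. Origin: centre of the base's underside, z up
- chuck_center (a point): centre of the top face of the empty chuck: a black disc 110 mm across with thin light grey rings, its top 60 mm above the bench; z up. It slides with the carriage if pushed (3 N), and must not be
- green_button (a joint): green push button, 30 mm across: 0 is up, 0.006 m is fully pressed; spring return, 5 N when fully down; counts as pressed beyond 0.0045 m
- green_button_top (a point): centre of the green button's top face; pressed straight down (-z). It stands in a low black housing on the panel
- red_button (a joint): red push button in a yellow housing, otherwise like the green one; not to be pressed
- red_button_top (a point): centre of the red button's top face, 76 mm from the green one
- panel: fixed white control box with a black face, 80 x 130 x 40 mm, the two buttons on its top at y +38 mm (green) and -38 mm (red). Origin: centre of its underside, z up
- bottle: white plastic bottle with red cap, 60 mm across, 150 mm high, loose; origin at the underside
- jar: amber jar with black cap, 64 mm across, 75 mm high, loose; origin at the underside
- tweezers: steel tweezers lying flat, 130 mm long along x, 18 mm wide, 7 mm high, loose; origin under the middle
- goggles: green-lensed safety glasses, 140 mm wide (y), 110 mm deep (+x), 44 mm high, loose; origin under the nose bridge
- wrench: small steel wrench lying flat, 130 mm long along x, loose
Mind the look-alikes: they are no part of the job. What is shaped like the panel but brown or orange is not meant.

How it is judged (in metres and radians):
On the way, in this order (a step that is already met when the one before it is completed fails the run):
1. the fingertips dwell just above the middle of the blue wafer for about 2 s (horizontal distance between the grasp point and blue_tray_wafer below 0.025 m and z of the grasp point in the frame of blue_tray_wafer between 0.02 and 0.07 m), for 1.9 s.
2. then they dwell just above the middle of the empty chuck for about 2 s (horizontal distance between the grasp point and chuck_center below 0.025 m and z of the grasp point in the frame of chuck_center between 0.02 and 0.07 m), for 1.9 s.
3. then the green button is pressed fully (value of joint green_button above 0.0045 m), for 0.05 s.
At the end, for the whole second after the job is handed in: After both dwells (tool point within 25 mm of the middle, 20 to 70 mm above the face, 1.9 s each) and the press, the green button is up (below 1.5 mm), the red one too (1 mm), the chuck within 5 mm and all trays and loose things within 10 mm of their starts and at rest (value of joint green_button below 0.0015 m and value of joint red_button below 0.001 m and distance of chuck_center from where it was at the start of the episode below 0.005 m and distance of each of blue_tray, gold_tray, grey_tray, bottle, jar, tweezers, goggles, wrench from where it was at the start of the episode below 0.01 m and linear speed of each of blue_tray, gold_tray, grey_tray below 0.02 m/s); the robot touches nothing.
It fails at once if a wafer or its tray is touched (contact force between any of the fingers, the arm and blue_tray above 0.4 N or contact force between any of the fingers, the arm and gold_tray above 0.4 N or contact force between any of the fingers, the arm and grey_tray above 0.4 N).
It fails at once if the alignment stage or its chuck is touched or the chuck pushed (contact force between any of the fingers, the arm and stage above 0.4 N or distance of chuck_center from where it was at the start of the episode above 0.005 m).
It fails at once if the red button is pressed (value of joint red_button above 0.001 m).
It fails at once if the fingers come low over the gold or grey wafer ((horizontal distance between the grasp point and gold_tray_wafer below 0.04 m and z of the grasp point in the frame of gold_tray_wafer below 0.05 m) or (horizontal distance between the grasp point and grey_tray_wafer below 0.04 m and z of the grasp point in the frame of grey_tray_wafer below 0.05 m)).
It fails at once if a loose bystander is touched, or a tray or loose thing is moved, lifted or carried (contact force between any of the fingers, the arm and bottle above 0.4 N or contact force between any of the fingers, the arm and jar above 0.4 N or contact force between any of the fingers, the arm and tweezers above 0.4 N or contact force between any of the fingers, the arm and goggles above 0.4 N or contact force between any of the fingers, the arm and wrench above 0.4 N or distance of any of blue_tray, gold_tray, grey_tray, bottle, jar, tweezers, goggles, wrench from where it was at the start of the episode above 0.01 m).
It also fails if it takes over 61 s, if anything falls off the work surface, if the arm or the gripper's body presses on something with over 40 N, if the wrist force passes 120 N, or if a joint passes its speed limit or range.

ROBOT

A 7-joint arm with a two-finger parallel gripper is mounted at the origin on the work surface. World frame = base frame: x ahead of the robot, y to its left, z up, the work surface at z = 0. Lengths are in m, angles in degrees, forces in N, time in s.
With the tool pointing down it reaches from about 0.4 to 0.925 m from the base axis. Payload 5.6 kg.
Tool frame: the origin (TCP) lies between the finger pads, 19 mm behind the fingertips; this is the grasp point; z points along the fingers, y is the line along which they close (so a half turn about z gives the same grasp; the last joint's range is limited). The gripper opens to 85 mm and grips with 20 to 120 N. Pads are 22 mm wide; open, the fingers measure 114 mm over their backs; the gripper's body (76 mm by 85 mm) begins 54 mm behind the grasp point. The pads swing forward as they close: fully open they stand 13 mm farther back than shut.
Start: joints at [66.406, 26.786, -0.665, 91.828, 0.344, 61.387, -3.226], TCP at [0.234, -0.606, 0.25] pointing down, gripper open.
Joint ranges: [-144.91, 144.91], [-17.63, 115.5], [-89.93, 88.59], [15.96, 139.68], [-74.01, 254.01], [8.47, 105.57], [-167.45, 167.45]. Speed limits (degrees/s): [147.25, 147.25, 180, 180, 180, 180, 180].

INTERFACE

Orientations are given as [roll, pitch, yaw] about the fixed x, y, z axes, in that order (R = Rz(yaw) Ry(pitch) Rx(roll)).
In Python, from bench import env gives the robot as it stands. Calls block until the motion is done:
- env.move_pose(position, orientation): joint-space move of the TCP to a pose.
- env.servo_line(position, velocity=0.15, ori=None, max_force=None): straight line of the TCP; ori=None keeps the orientation; velocity is the mean speed in m/s. With max_force (N) it stops when the force on the tool has changed by that much, and returns True; else False.
- env.move_joints(angles): joint-space move.
- env.gripper_to(opening, f_grip=None): finger opening in m; f_grip is the grip in N (None keeps the last); returns when the fingers have stopped.
- env.dwell(seconds).
- env.solve_ik(position, orientation): joint angles nearest the present ones, or None.
- env.state(): the state.
- env.read_camera(name): name is "scene" or "top"; returns (picture, depth): 400x640x3 uint8, blue, green, red; 400x640 float32, m along the optical axis (not along the pixel's ray), 0 where there is no reading.
- env.camera_info(name): a dict with "camera_matrix" (3x3 intrinsics, pixels), "k1" (the pictures are not rectified: a ray, as slopes to the right and down, at radius r is drawn at 1 + k1 r^2 times it, then the intrinsics apply), "origin" and "rotation" of the camera in the world. Camera axes: x right, y down, z forward; pixel columns grow to the right and rows downward; lengths in m; the calibration is good to about 2 mm. A picture is of the moment at which its call begins. camera_info takes no time and is no camera call.
A pose or a line that the arm cannot do raises env.Unreachable and nothing moves.
- env.finish_job(): hands the job in; it is judged then, once.
Trained networks look in the newest picture that a camera, given by its name, has taken for a name from the list of things; names that differ only in an ending like _2 or _b are one class to them, and where a whole thing is asked for, a point or a joint stands for the part that bears it (a point fixed in the world has none). Each returns a list of dicts, best first, with "p" (0 to 1); they miss things now and then, are a little off and sometimes report something else, mostly with a low value. They report only what shows in the picture. A call takes as long as a camera call. They do not tell look-alikes from the thing itself.
- env.cut_out(name, camera): "region" (400x640 bool, what is visible of it) and "xy" ([column, row] in pixels, amid what is visible of it).
The state is a dict: "clock": time; "joint_pos": joint angles; "qvel": joint speeds; "joint_efforts": joint torques, N m; "ee_pos": TCP position; "ee_rot": TCP orientation; "wrist_force": force on the tool from outside, world axes, zero at the start; "moment": the same for the moment, N m; "opening": finger opening in m; "finger_force": force on a finger pad.
Only numpy, scipy, OpenCV 4.12 (cv2) and the standard library are available. Lean on these libraries where they do the work, as an engineer would, in place of code of your own. Each camera call takes 0.05 s, during which the arm holds its last target. There are 200 camera calls.

## Working session

There is one attempt and no reset: what is moved stays moved. The work goes in short steps, each a Python script; the robot and the scene stay as the last script left them, time stands still between calls to the robot, and variables do not carry over. Pictures are saved under pics/ and viewed, at most 10 in all, crops included, and the job is handed in when it is done.

```bash
ls; mkdir -p pics; cat > h.py <<'E'
from bench import env
import numpy as np, cv2
def world(cam,uv,d):
    c=env.camera_info(cam);K=np.array(c["camera_matrix"])
    x,y=(uv[0]-K[0,2])/K[0,0],(uv[1]-K[1,2])/K[1,1]
    X,Y=x,y
    for _ in range(20):
        s=1+c["k1"]*(X*X+Y*Y);X,Y=x/s,y/s
    return np.array(c["origin"])+np.array(c["rotation"])@np.array([X*d,Y*d,d])
E
python3 - <<'E'
from h import *
for cam in("top","scene"):
    p,d=env.read_camera(cam);cv2.imwrite(f"pics/{cam}0.png",p);np.save(f"pics/{cam}d.npy",d)
    c=env.camera_info(cam);print(cam,np.round(c["origin"],3),np.round(c["rotation"],2).tolist())
    for n in["blue_tray_wafer","gold_tray_wafer","grey_tray_wafer","chuck_center","green_button_top","green_button","red_button_top","panel","stage","bottle","jar","goggles","tweezers","wrench"]:
        for r in env.cut_out(n,cam)[:3]:
            m=r["region"]&(d>0)
            if not m.any():continue
            w=world(cam,r["xy"],np.median(d[m]))
            print(n,round(r["p"],2),np.round(r["xy"]),r["region"].sum(),np.round(w,3))
E
```

```text
pics
top [0.458 0.016 1.207] [-177.93, 1.28, -89.07]
blue_tray_wafer 0.82 [308. 159.] 1159 [-98.699 -99.141 -97.95 ]
gold_tray_wafer 0.83 [244. 153.] 1119 [-63.28  -63.722 -62.531]
grey_tray_wafer 0.58 [303. 216.] 1190 [-94.9   -95.342 -94.151]
chuck_center 0.8 [421. 181.] 1902 [-153.1   -153.542 -152.351]
green_button_top 0.64 [214. 257.] 68 [-43.825 -44.267 -43.076]
green_button_top 0.49 [397. 268.] 69 [-138.926 -139.368 -138.177]
green_button_top 0.18 [344. 106.] 461 [-109.54  -109.982 -108.791]
green_button 0.75 [307. 160.] 1144 [-98.025 -98.467 -97.276]
red_button_top 0.51 [423. 277.] 74 [-151.74  -152.182 -150.991]
panel 0.96 [405. 272.] 1187 [-145.328 -145.77  -144.579]
panel 0.79 [250. 206.] 1155 [-64.125 -64.567 -63.376]
panel 0.61 [230. 258.] 1262 [-52.619 -53.061 -51.87 ]
stage 0.61 [418. 185.] 3623 [-153.479 -153.92  -152.73 ]
bottle 0.69 [342. 107.] 455 [-108.956 -109.398 -108.207]
jar 0.73 [419. 186.] 1948 [-152.373 -152.815 -151.624]
jar 0.6 [187. 176.] 464 [-29.627 -30.069 -28.878]
jar 0.42 [466. 272.] 290 [-182.41  -182.852 -181.661]
goggles 0.73 [418. 187.] 3569 [-1
[... 891 characters left out ...]
61.404]
red_button_top 0.56 [194. 174.] 65 [145.976 144.518 145.992]
red_button_top 0.56 [414. 214.] 1094 [52.176 50.718 52.191]
red_button_top 0.48 [361. 123.] 61 [81.243 79.785 81.258]
panel 0.93 [376. 126.] 1109 [74.935 73.477 74.95 ]
panel 0.88 [382. 175.] 1260 [67.504 66.046 67.519]
panel 0.71 [406. 269.] 436 [50.762 49.304 50.777]
stage 0.74 [228. 256.] 4318 [119.577 118.119 119.592]
bottle 0.62 [349. 288.] 738 [67.219 65.761 67.234]
jar 0.81 [450. 170.] 540 [37.739 36.281 37.754]
goggles 0.78 [396. 273.] 682 [54.57  53.112 54.586]
tweezers 0.59 [308. 260.] 252 [91.692 90.234 91.707]
wrench 0.7 [354. 232.] 1177 [75.5   74.042 75.516]
wrench 0.6 [152. 211.] 226 [164.048 162.59  164.063]
```

Rotation is rpy in degrees; fix that and view the pictures.

```bash
sed -i 's/^import numpy.*/&\nfrom scipy.spatial.transform import Rotation as Ro/; s/np.array(c\["rotation"\])@/Ro.from_euler("xyz",c["rotation"],degrees=True).as_matrix()@/' h.py
python3 - <<'E'
from h import *
p=cv2.imread("pics/top0.png");cv2.imwrite("pics/top1.png",cv2.resize(p[60:340,130:530],None,fx=2,fy=2,interpolation=cv2.INTER_CUBIC))
for cam in("top","scene"):
    d=np.load(f"pics/{cam}d.npy")
    L={"top":dict(blue=(308,159),gold=(244,153),grey=(303,216),chuck=(421,181),g1=(214,257),g2=(397,268),red=(423,277),pan1=(405,272),pan2=(250,206),pan3=(230,258),bottle=(342,107),tw=(353,142),gog=(290,110),jar=(187,176),wr=(466,270)),
     "scene":dict(blue=(358,235),gold=(414,213),grey=(337,188),chuck=(224,253),g1=(397,167),g2=(386,119),red194=(194,174),red361=(361,123),pan1=(376,126),pan2=(382,175),bottle=(349,288),jar=(450,170))}[cam]
    for n,(u,v) in L.items():
        q=d[v-2:v+3,u-2:u+3];q=q[q>0]
        print(cam,n,np.round(world(cam,(u,v),np.median(q)),3) if len(q) else None)
E
```

```text
top blue [0.608 0.092 0.007]
top gold [0.624 0.294 0.008]
top grey [0.43  0.105 0.007]
top chuck [ 0.54  -0.248  0.062]
top g1 [0.305 0.363 0.063]
top g2 [ 0.283 -0.179  0.063]
top red [ 0.258 -0.255  0.063]
top pan1 [ 0.269 -0.206  0.043]
top pan2 [0.458 0.264 0.042]
top pan3 [0.3   0.321 0.041]
top bottle [ 0.746 -0.009  0.113]
top tw [ 0.664 -0.048  0.007]
top gog [0.755 0.148 0.037]
top jar [0.544 0.446 0.076]
top wr [ 0.273 -0.399  0.008]
scene blue [0.615 0.102 0.005]
scene gold [0.617 0.284 0.003]
scene grey [0.446 0.119 0.004]
scene chuck [ 0.543 -0.259  0.059]
scene g1 [0.481 0.297 0.052]
scene g2 [0.305 0.357 0.06 ]
scene red194 [ 0.262 -0.255  0.059]
scene red361 [0.285 0.279 0.057]
scene pan1 [0.302 0.326 0.039]
scene pan2 [0.48  0.249 0.04 ]
scene bottle [ 0.783 -0.018  0.104]
scene jar [0.566 0.423 0.071]
```

View pics/top1.png

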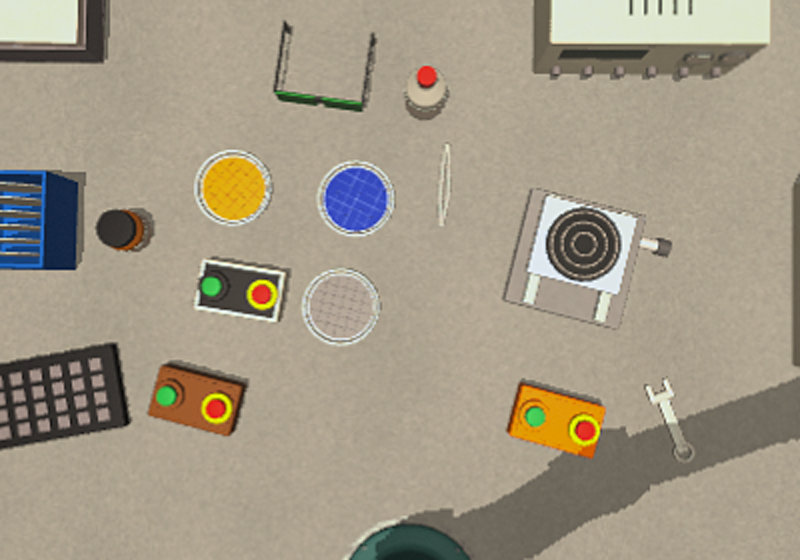

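View pics/scene0.png

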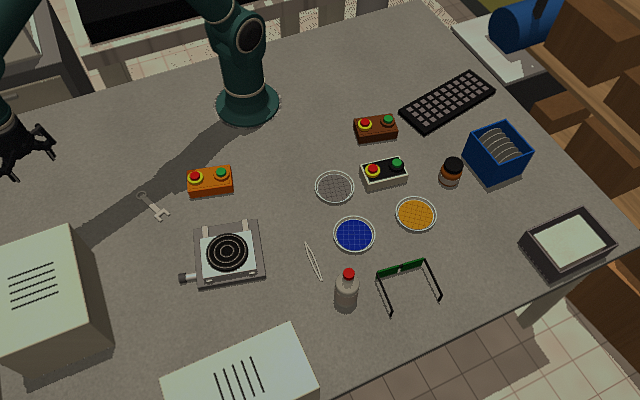

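The white panel is the middle one (top crop about (240,290), full-picture green button about (235,203)). The brown and orange boxes are decoys. Next I refine the centres by colour in both cameras.

```bash
python3 - <<'E'
from h import *
for cam,B in(("top",dict(blue=(308,159,22),green=(235,203,10),red=(261,207,10),chuck=(422,181,23))),("scene",dict(blue=(355,234,26),green=(397,164,11),red=(373,171,10),chuck=(228,252,27)))):
    p=cv2.imread(f"pics/{cam}0.png");d=np.load(f"pics/{cam}d.npy");h=cv2.cvtColor(p,cv2.COLOR_BGR2HSV)
    for n,(u,v,r) in B.items():
        m=np.zeros(d.shape,bool);m[v-r:v+r,u-r:u+r]=1
        H,S,V=h[...,0].astype(int),h[...,1],h[...,2]
        m&={"blue":(H>105)&(H<130)&(S>120),"green":(H>45)&(H<90)&(S>100),"red":((H<8)|(H>172))&(S>130),"chuck":(V<80)}[n]
        y,x=np.nonzero(m)
        if n=="chuck": c=cv2.minEnclosingCircle(np.c_[x,y].astype(np.float32)) ; c=cv2.fitEllipse(cv2.convexHull(np.c_[x,y].astype(np.int32)))[0]
        else: c=(x.mean(),y.mean())
        dd=d[m];print(cam,n,np.round(c,1),m.sum(),np.round(world(cam,c,np.median(dd[dd>0])),4))
print(env.state()["ee_rot"])
d=np.load("pics/topd.npy")
for u,v in((420,75),(450,75),(480,75),(510,85)): print(np.round(world("top",(u,v),d[v,u]),2))
for n,po in dict(blue=(.61,.095,.051),ch=(.54,-.25,.105),gb=(.47,.3,.08)).items():
    for y in(-90,0,90):print(n,y,env.solve_ik(po,[180,0,y]))
E
```

```text
top blue [307.5 159.2] 755 [0.6077 0.0939 0.0071]
top green [235.3 202.6] 83 [0.4675 0.3041 0.0621]
top red [260.3 206.9] 63 [0.4558 0.2285 0.0635]
top chuck [421. 182.] 619 [ 0.5375 -0.2478  0.0619]
scene blue [353.7 234.6] 841 [0.6089 0.0913 0.0046]
scene green [396.3 163. ] 90 [0.4703 0.3001 0.058 ]
scene red [372.3 168. ] 70 [0.4587 0.2252 0.0607]
scene chuck [227.1 253.5] 1299 [ 0.5459 -0.2526  0.0563]
[-1.79995636e+02  2.16022121e-03  2.11242378e+01]
[ 0.83 -0.22  0.15]
[ 0.83 -0.3   0.15]
[ 0.83 -0.38  0.15]
[ 0.81 -0.48  0.13]
blue -90 [ 34.39579604  70.8366281  -76.81174935 100.14503511  72.77247865
  74.33814563 118.87366787]
blue 0 [   0.71425378   39.78938814  -17.11290376  102.31590669   16.88865366
   40.4069682  -115.61329766]
blue 90 [  9.38901113  42.46245752 -29.24987285 101.70009613  28.68306988
  43.41525337 -34.73182091]
ch -90 [  11.06277993   32.230673     13.83980337  106.37984131  -10.85132453
   42.66088429 -149.14162498]
ch 0 [ 25.45095854  32.117398    -5.00554624 105.35452542   3.92274272
  42.69354739 -71.67684197]
ch 90 [ 37.8247789   34.11338727 -21.38372787 104.47671844  16.94632541
  44.55194943   7.61162871]
gb -90 [ 14.24343038  63.59210931 -76.56557458 108.32626812  67.72868086
  70.28272951  93.00122313]
gb 0 [  -6.9314547    37.94832699  -37.88262938  109.48653868   32.99902512
   43.89475575 -153.53796303]
gb 90 [ -0.66073061  41.71484064 -46.99172312 109.10997328  41.1539558
  47.68120865 -69.8034949 ]
```

Both cameras agree to within a few mm, and the heights and the 76 mm button spacing check out. Moving now.

```bash
python3 - <<'E'
from h import *
def rep(t): s=env.state();print(t,round(s["clock"],2),np.round(s["ee_pos"],4),np.round(s["wrist_force"],1),round(s["opening"],4))
env.gripper_to(0.0)
env.servo_line([.234,-.606,.35],.2);rep("up")
O=[180,0,90]
env.move_pose([.608,.0925,.30],O);rep("above blue")
env.servo_line([.608,.0925,.049],.12);rep("blue")
p,d=env.read_camera("scene");cv2.imwrite("pics/b.png",cv2.resize(p[150:320,250:480],None,fx=3,fy=3))
env.dwell(2.5);rep("blue")
env.servo_line([.608,.0925,.30],.2);rep("up")
E
```

```text
up 2.92 [ 0.2338 -0.6055  0.3489] [-0.4  1.  -0.6] -0.0004
above blue 5.72 [0.6083 0.0912 0.2999] [-0.6 -0.1 -0.9] -0.0003
blue 7.96 [0.6084 0.0925 0.0495] [ 0.  -0.6  1. ] -0.0002
blue 10.51 [0.608  0.0925 0.049 ] [-0.8  0.1  0.4] -0.0003
up 11.92 [0.6074 0.0922 0.2988] [-0.7  0.1 -0.3] -0.0
```

View pics/b.png

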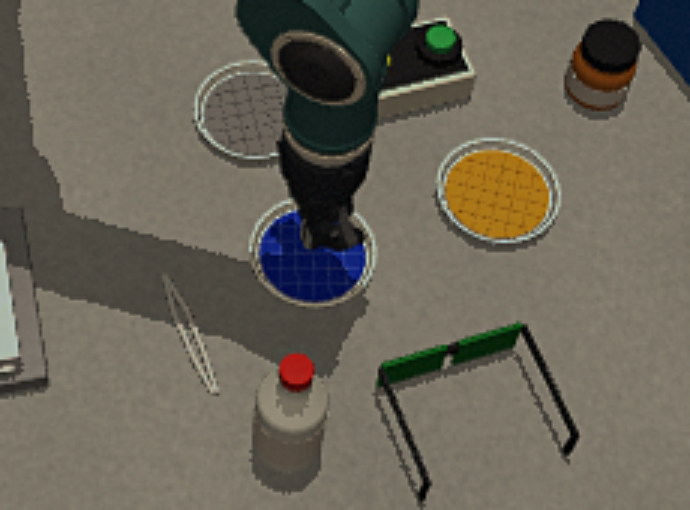

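The picture shows the tip near crop (330,245) against the wafer centre at (312,253), and the neighbours are undisturbed. I'll check that sideways offset by projecting the tip and the wafer into the picture.

```bash
python3 - <<'E'
from h import *
c=env.camera_info("scene");R=Ro.from_euler("xyz",c["rotation"],degrees=True).as_matrix();K=np.array(c["camera_matrix"])
for w in((.608,.0925,.006),(.608,.0925,.03),(.608,.0925,.049),(.608,.0925,.103)):
    q=R.T@(np.array(w)-c["origin"]);q=q[:2]/q[2];q=q*(1+c["k1"]*q@q);u=K[:2,:2]@q+K[:2,2];print(w,(u-[250,150])*3)
p=cv2.imread("pics/b.png");cv2.imwrite("pics/b2.png",cv2.resize(p[130:320,230:400],None,fx=3,fy=3,interpolation=cv2.INTER_NEAREST))
E
```

```text
(0.608, 0.0925, 0.006) [311.81952784 251.81255003]
(0.608, 0.0925, 0.03) [313.57352344 238.95361966]
(0.608, 0.0925, 0.049) [314.99989508 228.49578044]
(0.608, 0.0925, 0.103) [319.24769061 197.3476764 ]
```

View pics/b2.png

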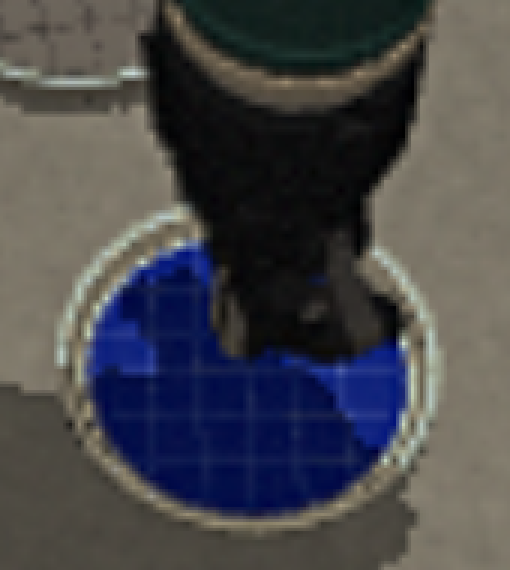

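The tip looks about 17 mm to the right of where it should be. I'll check with depth at the present pose before going on.

```bash
python3 - <<'E'
from h import *
s=env.state();e=np.array(s["ee_pos"]);print(e,s["ee_rot"],s["opening"])
p,d=env.read_camera("scene")
c=env.camera_info("scene");R=Ro.from_euler("xyz",c["rotation"],degrees=True).as_matrix();K=np.array(c["camera_matrix"])
def proj(w):
    q=R.T@(np.array(w)-c["origin"]);q=q[:2]/q[2];q=q*(1+c["k1"]*q@q);return K[:2,:2]@q+K[:2,2]
u0=proj(e);print(u0)
P=np.array([world("scene",(u,v),d[v,u]) for v in range(int(u0[1])-60,int(u0[1])+50) for u in range(int(u0[0])-60,int(u0[0])+60) if d[v,u]>0])
for a,b in((-.03,-.01),(-.01,.01),(.01,.03),(.03,.05),(.06,.08),(.09,.12)):
    Q=P[(P[:,2]>e[2]+a)&(P[:,2]<e[2]+b)&(np.hypot(*(P[:,:2]-e[:2]).T)<.12)]-e
    if len(Q):print(a,len(Q),np.round(Q.min(0),3),np.round(Q.max(0),3),np.round(np.median(Q,0),3))
q=p[int(u0[1])-50:int(u0[1])+40,int(u0[0])-50:int(u0[0])+50].copy()
q=cv2.resize(q,None,fx=6,fy=6,interpolation=cv2.INTER_NEAREST)
for w,col in((e,(0,0,255)),(e-[0,0,.019],(0,255,255))):
    cv2.circle(q,tuple(int(t) for t in (proj(w)-[int(u0[0])-50,int(u0[1])-50])*6),5,col,-1)
cv2.imwrite("pics/c.png",q)
E
```

```text
[0.60741701 0.09218482 0.29875499] [-1.79875935e+02  1.66694156e-02  8.99970059e+01] -3.3505356787068665e-05
[362.27276249 170.92134893]Traceback (most recent call last):
  File "<stdin>", line 8, in <module>
  File "h.py", line 5, in world
    c=env.camera_info(cam);K=np.array(c["camera_matrix"])
ValueError: time passes only in moves, steps and waits
```

```bash
python3 - <<'E'
from h import *
e=np.array(env.state()["ee_pos"])
p,d=env.read_camera("scene")
c=env.camera_info("scene");R=Ro.from_euler("xyz",c["rotation"],degrees=True).as_matrix();K=np.array(c["camera_matrix"]);o=np.array(c["origin"])
def proj(w):
    q=R.T@(np.array(w)-o);q=q[:2]/q[2];q=q*(1+c["k1"]*q@q);return K[:2,:2]@q+K[:2,2]
u0=proj(e).astype(int)
V,U=np.mgrid[u0[1]-60:u0[1]+50,u0[0]-60:u0[0]+60];D=d[V,U].ravel()
n=cv2.undistortPoints(np.c_[U.ravel(),V.ravel()].astype(float)[:,None],K,np.array([c["k1"],0,0,0.]))[:,0]
P=(o+(np.c_[n,np.ones(len(n))]*D[:,None])@R.T)[D>0]
for a,b in((-.03,-.01),(-.01,.01),(.01,.03),(.03,.05),(.06,.08),(.09,.12)):
    Q=P[(P[:,2]>e[2]+a)&(P[:,2]<e[2]+b)&(np.hypot(*(P[:,:2]-e[:2]).T)<.12)]-e
    if len(Q):print(a,len(Q),np.round(Q.min(0),3),np.round(Q.max(0),3),np.round(np.median(Q,0),3))
q=p[u0[1]-50:u0[1]+40,u0[0]-50:u0[0]+50].copy()
q=cv2.resize(q,None,fx=6,fy=6,interpolation=cv2.INTER_NEAREST)
q=cv2.convertScaleAbs(q,alpha=1.8,beta=20)
for w,col in((e,(0,0,255)),(e-[0,0,.019],(0,255,255))):
    cv2.circle(q,tuple(int(t) for t in (proj(w)-u0+50)*6),5,col,-1)
cv2.imwrite("pics/c.png",q)
E
```

```text
-0.03 12 [-0.007 -0.013 -0.021] [ 0.012  0.004 -0.01 ] [ 0.006 -0.01  -0.013]
-0.01 48 [-0.015 -0.014 -0.01 ] [0.014 0.003 0.01 ] [ 0.006 -0.01  -0.003]
0.01 46 [-0.024 -0.015  0.01 ] [0.028 0.01  0.03 ] [ 0.007 -0.013  0.024]
0.03 123 [-0.047 -0.02   0.03 ] [0.046 0.009 0.05 ] [ 0.014 -0.013  0.038]
0.06 194 [-0.062 -0.022  0.06 ] [0.062 0.011 0.08 ] [ 0.045 -0.011  0.071]
0.09 181 [-0.01 -0.04  0.09] [0.042 0.025 0.12 ] [ 0.034 -0.011  0.112]
```

View pics/c.png

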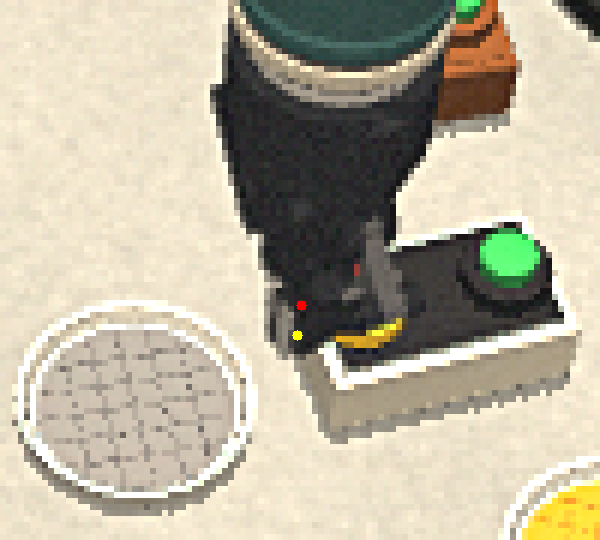

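The depth shows the fingertips centred on the TCP (±14 mm in x); the part to the right is a finger linkage. So the position was right, and I carry on with the chuck.

```bash
python3 - <<'E'
from h import *
def rep(t): s=env.state();print(t,round(s["clock"],2),np.round(s["ee_pos"],4),np.round(s["wrist_force"],1))
O=[180,0,90]
env.move_pose([.541,-.250,.28],O)
env.servo_line([.541,-.250,.103],.12);rep("chuck")
env.dwell(2.5);rep("chuck")
env.servo_line([.541,-.250,.28],.2)
env.move_pose([.469,.302,.25],O);rep("above green")
env.servo_line([.469,.302,.095],.12);rep("pre");env.dwell(.3)
h=env.servo_line([.469,.302,.070],.02,max_force=12);rep(f"press {h}")
env.dwell(.3);rep("held")
p,d=env.read_camera("scene");cv2.imwrite("pics/g.png",cv2.resize(p[110:230,330:480],None,fx=4,fy=4))
E
```

```text
chuck 14.96 [ 0.5415 -0.2502  0.1038] [-0.1 -0.1 -0.3]
chuck 17.46 [ 0.541 -0.25   0.103] [-0.1  0.  -0.7]
above green 20.5 [0.4698 0.301  0.2498] [ 0.1 -0.2 -0.4]
pre 21.94 [0.4694 0.3023 0.0957] [-0.3 -0.3  0.4]
press True 23.21 [0.469  0.302  0.0748] [-0.3 -1.3  7.3]
held 23.51 [0.4689 0.302  0.0748] [-1.3 -1.2  7.7]
```

View pics/g.png

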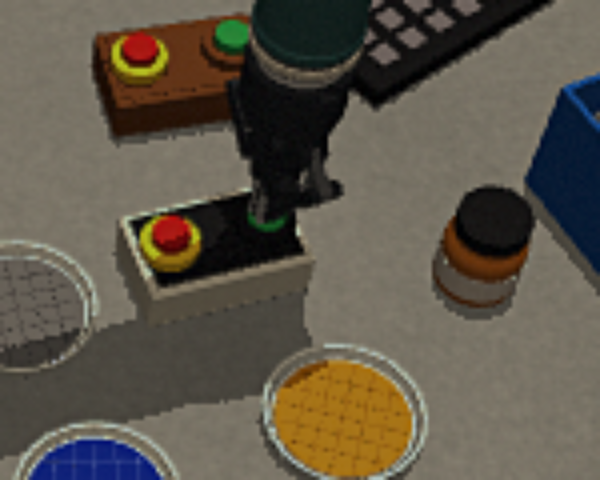

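The fingertips are on the green button (crop about (268,220)) and the red one is free. The held force is 7.5 N against a 5 N full-down spring. One short firmer push will confirm the stop, then I retreat.

```bash
python3 - <<'E'
from h import *
def rep(t): s=env.state();print(t,round(s["clock"],2),np.round(s["ee_pos"],4),np.round(s["wrist_force"],1))
h=env.servo_line([.469,.302,.070],.02,max_force=12);rep(f"push {h}");env.dwell(.2);rep("held")
env.servo_line([.469,.302,.10],.05);rep("off")
env.servo_line([.469,.302,.32],.2);env.dwell(1);rep("up")
p,d=env.read_camera("scene");cv2.imwrite("pics/e.png",p)
E
```

```text
push True 23.77 [0.469  0.3021 0.0747] [-1.1 -2.  10.5]
held 23.97 [0.469  0.302  0.0747] [-2.7 -2.8 10. ]
off 24.64 [0.4689 0.3018 0.0998] [ 0.3 -0.2  0.1]
up 26.89 [0.469 0.302 0.32 ] [ 0.3 -0.5  0.6]
```

View pics/e.png

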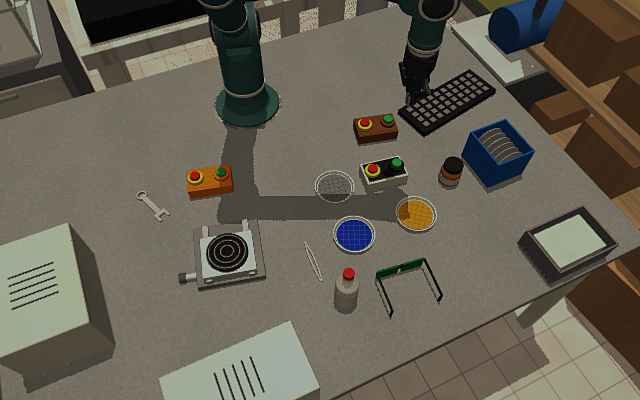

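Everything is in place and the green button at (397,163) is up. The stop was stiff, but I want the stroke itself confirmed (it needs more than 4.5 mm), so I press once more in small steps and log force against height.

```bash
python3 - <<'E'
from h import *
env.servo_line([.469,.302,.085],.15);env.dwell(.3)
for z in np.r_[.083:.0735:-.001]:
    env.servo_line([.469,.302,z],.02,max_force=12);env.dwell(.15);s=env.state();print(round(s["ee_pos"][2],4),np.round(s["wrist_force"][2],1))
env.servo_line([.469,.302,.10],.05);env.servo_line([.469,.302,.32],.25);env.dwell(.5);print(env.state()["clock"])
E
```

```text
0.083 -0.2
0.082 0.6
0.081 -0.1
0.0801 2.2
0.0791 2.1
0.078 3.4
0.077 3.4
0.0761 3.6
0.0751 4.5
0.0747 11.3
35.1583
```

Contact came at about 0.0805 and the hard stop at 0.0747. That is a full 6 mm stroke, with the spring reaching about 5 N.

```bash
python3 -c "
from bench import env
print(env.finish_job())"
```

```text
the job is handed in; nothing more can be done
None
```

I handed the job in: the fingertips dwelt 2.5 s over the blue wafer and then 2.5 s over the chuck, the green button went fully down (about 6 mm, pressed a second time to check the stroke) and was released, and the hand finished clear at z = 0.32 m; the hand-in returned no verdict.

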